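Close the battery box of the photo turntable

TASK

The batteries of the photo turntable are in; put the blue battery door back on. Hook its yellow front lip into the slot at the front of the battery cassette with the door tilted, push it home, then pivot the door down until it snaps flat under the spring roller, and let go. Be gentle: the plastic is brittle, so feel your way and never force the door, and leave the glass and ceramics standing where they are.

Things in the scene. Friction and masses are not known exactly. Their poses are not given: they have to be found in the camera images.
- unit: Photo turntable, fixed. Origin: centre of underside of its white battery box (190 x 116, walls 46 high); x runs from box front to rear, z up; aluminium platform (radius 85, top at z 34) centred at x=172. In the box a grey cassette carries slot, rails, rear wall, catch. It is clamped up to 14 mm off its nominal place along +-x, differently each time, and NOT measured: feel for the slot's end.
- slot (a point): Nominal mouth of the slot at the cassette's front, on the unit (x=-47.5, y=0, z=54.2 mm): under the inner edge of a grey overhang (underside z=56.5, top 61, spans x -63 to -47.5). Slot ends at nominal x=-55. The true x of all this is up to 14 mm fore or aft. The lip is pushed in towards the unit's -x. Between the rails it is open to 6 mm below the rail tops.
- rails (a point): Nominal middle of the cassette at the height of the rail tops, on the unit (x=0, y=0, z=52 mm; z and y are exact). Two side rails along x (|y| 24 to 33 mm, nominal x -55 to 47) carry the closed door's underside. Beside them low cheeks, inner faces at |y|=34, tops at z=56, leave the door 2 mm play on each side.
- roller_axis (a point): Nominal axis of the catch's free-turning steel roller, on the unit (x=47.7, y=0, z=62.2 mm; radius 5, 22 long along y; true x shifted as the slot). The door's rear edge, coming down, drives it 2 to 3 mm to the rear against a spring; it then springs back over the door's top edge. A hooked door comes to lie on it tilted about 0.16 rad; from there 5 to 10 N down on the rib snap it flat.
- rear_wall (a point): Nominal middle of the rear wall's inner top edge, on the unit (x=46.5, y=0, z=66 mm; true x shifted as the slot). A door pushed home has 1.5 mm play to this wall; one not pushed home lands on top of it and cannot close. Brittle plastic: keep pushes on the door under about 12 N; prying it in the slot triples the force there.
- cover: Blue battery door, loose, flat on the bench, rib up: plate 90 (x) x 64 (y) x 6 mm, about 70 g. Origin: centre of the plate's underside; z out of its outer face; -x towards its yellow front lip (46 wide, 3 thick, flush with the underside, 10 beyond the plate, to x=-55). Closed, its axes are parallel to the unit's and its origin is at z=52, |x| up to about 16, in the unit's frame.
- grip (a point): Centre of the door's white rib (x=12, y=0, z=17 mm in the door's frame). The rib, 32 (x) x 14 (y) x 22 mm high (z 6 to 28), stands on the plate and is what to grip, across y.
- lip (a point): front tip of the door's lip, mid thickness (x = -55, y = 0, z = 1.5 mm in the door's frame)
- tumbler: sea-green glass tumbler, radius 38, height 85 mm; origin at its underside; bystander
- bowl: blue ceramic bowl, radius 50, height 40 mm, standing on the turntable's platform; origin at its underside; bystander
- vase: white ceramic vase, radius 42, height 140 mm; origin at its underside; bystander
- candlestick: blue ceramic candlestick, radius 40, height 120 mm; origin at its underside; bystander
There are look-alikes about, which are no part of the job. There is more than one size of the cover; the one meant has the size given above.

How it is judged:
On the way, in this order (a step that is already met when the one before it is completed fails the run):
1. the lip is down at slot height at the front of the cassette, with the door still tilted by more than 0.1 rad (x of lip in the frame of unit between -0.073 and -0.036 m and z of lip in the frame of unit between 0.042 and 0.056 m and y of lip in the frame of unit between -0.008 and 0.008 m and angle between cover's own z axis and vertical between 0.1 and 0.9 rad), for 0.1 s.
2. the door has snapped flat (angle between the z axis of cover and the z axis of unit, either way round below 0.035 rad and z of cover in the frame of unit below 0.054 m), for 0.2 s.
At the end, for the whole second after the job is handed in: the door lies shut in the bay, released and at rest: lip in the slot (towards the unit's front), flat to within 0.035 rad of the unit, parallel to it within 0.08 rad, its origin 49.5 to 54 mm above the unit's underside, within 17.5 mm of the unit's origin along the unit's x and 5 mm along y (all of step 2 and angle between cover's own z axis and vertical below 0.1 rad and angle between the x axis of cover and the x axis of unit, either way round below 0.08 rad and z of cover in the frame of unit above 0.0495 m and x of cover in the frame of unit between -0.0175 and 0.0175 m and y of cover in the frame of unit between -0.005 and 0.005 m and x of lip in the frame of unit below -0.0365 m and linear speed of cover below 0.01 m/s); the robot touches nothing.
It fails at once if the door is forced: more than 40 N of contact force in all between door and turntable (contact force between cover and unit above 40 N).
It fails at once if the robot itself presses on the turntable with more than 30 N (contact force between any of the arm, the fingers and unit above 30 N).
It fails at once if a glass or ceramic piece is moved by more than 25 mm or tipped by more than 0.3 rad (distance of any of tumbler, bowl, vase, candlestick from where it was at the start of the episode above 0.025 m or angle between any of tumbler, bowl, vase, candlestick's own z axis and vertical above 0.3 rad).
It also fails if it takes over 51 s, if anything falls off the work surface, if the arm or the gripper's body presses on something with over 40 N, if the wrist force passes 120 N, or if a joint passes its speed limit or range.

ROBOT

A 7-joint arm with a two-finger parallel gripper is mounted at the origin on the work surface. World frame = base frame: x ahead of the robot, y to its left, z up, the work surface at z = 0. Lengths are in m, angles in rad, forces in N, time in s.
With the tool pointing down it reaches from about 0.425 to 1.025 m from the base axis. Payload 3.6 kg.
Tool frame: the origin (TCP) lies between the finger pads; the fingertips stand 14 mm ahead of it and the grasp point (between the pads) lies 5 mm behind it; z points along the fingers, y is the direction in which the jaws open and shut (so a half turn about z gives the same grasp; the last joint's range is limited). The gripper opens to 85 mm and grips with 20 to 120 N. Pads are 22 mm wide; open, the fingers measure 114 mm over their backs; the gripper's body (76 mm by 85 mm) begins 54 mm behind the grasp point. The pads swing forward as they close: fully open they stand 13 mm farther back than shut.
Start: joints at [1.03, 0.591, 0.048, 1.609, -0.033, 0.943, -0.034], TCP at [0.314, -0.654, 0.245] pointing down, gripper open.
Joint ranges: [-2.69, 2.69], [-0.47, 2.24], [-1.27, 1.36], [0.19, 2.51], [-1.53, 4.68], [0.08, 2.07], [-3.09, 3.09]. Speed limits (rad/s): [2.57, 2.57, 3.14, 3.14, 3.14, 3.14, 3.14].

INTERFACE

Orientations are given as [roll, pitch, yaw] about the fixed x, y, z axes, in that order (R = Rz(yaw) Ry(pitch) Rx(roll)).
In Python, from rig import manip, ik, cams gives the robot as it stands. The module is installed in compiled form; this text tells all that it offers. Calls block until the motion is done:
- manip.movep(position, orientation): joint-space move of the TCP to a pose.
- manip.move_linear(position, velocity=0.15, rot=None, threshold=None): straight line of the TCP; rot=None keeps the orientation; velocity is the mean speed in m/s. With threshold (N) it stops when the force on the tool has changed by that much, and returns True; else False.
- manip.goto_joints(angles): joint-space move.
- manip.release() and manip.grab(squeeze=None): open the fingers fully, or close them until they stop; squeeze is the grip in N (None keeps the last).
- manip.sleep(seconds).
- ik(position, orientation): joint angles nearest the present ones, or None.
- manip.get_state(): the state.
- cams.grab_frame(name): name is "scene" or "top" or "wrist"; returns the picture (420x560x3 uint8, blue, green, red); there is no depth.
- cams.camera_model(name): a dict with "mtx" (3x3 intrinsics, pixels), "k1" (the pictures are not rectified: a ray, as slopes to the right and down, at radius r is drawn at 1 + k1 r^2 times it, then the intrinsics apply), "xyz" and "orientation" of the camera in the world. Camera axes: x right, y up, looking along -z (the intrinsics and any distortion apply to the point x, -y, -z); pixel columns grow to the right and rows downward; lengths in m; the calibration is good to about 2 mm. A picture is of the moment at which its call begins: read the wrist's pose just before it. camera_model takes no time and is no camera call; for the wrist camera it gives the pose at the moment of the call.
A pose or a line that the arm cannot do raises manip.IKError and nothing moves.
- manip.job_done(): hands the job in, once; it reports no verdict.
The state is a dict: "clock": time; "joint_positions": joint angles; "joint_velocities": joint speeds; "joint_efforts": joint torques, N m; "ee_pos": TCP position; "tool_rot": TCP orientation; "contact_force": force on the tool from outside, world axes, zero at the start; "wrist_torque": the same for the moment, N m; "width": finger opening in m.
Only numpy, scipy, OpenCV 4.12 (cv2) and the standard library are available. Lean on these libraries where they do the work, as an engineer would, in place of code of your own. Each camera call takes 0.05 s, during which the arm holds its last target. There are 200 camera calls.

## Working session

There is one attempt and no reset: what is moved stays moved. The work goes in short steps, each a Python script; the robot and the scene stay as the last script left them, time stands still between calls to the robot, and variables do not carry over. Pictures are saved under pics/ and viewed, about 8 in all and at most 12, crops included, and the job is handed in when it is done.

```bash
mkdir -p pics; cat > h.py <<'E'
import numpy as np, cv2
from rig import manip, ik, cams
from scipy.spatial.transform import Rotation as R
def cam(n):
    m=cams.camera_model(n); return m
def rot(o):
    o=np.array(o,float)
    return R.from_euler('xyz',o).as_matrix() if o.shape==(3,) else o
def ray(m,u,v):
    K=np.array(m['mtx']); x=np.linalg.solve(K,[u,v,1.])[:2]
    s=x.copy()
    for _ in range(30): s=x/(1+m['k1']*(s@s))
    return np.array(m['xyz']), rot(m['orientation'])@np.array([s[0],-s[1],-1.])
def atz(m,u,v,z):
    o,d=ray(m,u,v); return o+d*(z-o[2])/d[2]
def proj(m,p):
    q=rot(m['orientation']).T@(np.array(p)-m['xyz']); s=np.array([q[0],-q[1]])/-q[2]
    s=s*(1+m['k1']*(s@s)); return (np.array(m['mtx'])@[*s,1])[:2]
E
python3 - <<'E'
from h import *
for n in('scene','top'):
    f=cams.grab_frame(n); cv2.imwrite(f'pics/{n}0.png',cv2.resize(f,(800,600),interpolation=cv2.INTER_CUBIC)); print(n,cam(n))
print(manip.get_state())
E
```

```text
scene {'mtx': array([[458.21737734,   0.        , 279.28476476],
       [  0.        , 458.21737734, 205.75814847],
       [  0.        ,   0.        ,   1.        ]]), 'k1': -0.005850454863105108, 'xyz': array([ 0.85929573, -0.58850998,  1.03429425]), 'orientation': array([ 0.60126893, -0.00753737,  0.52472016])}
top {'mtx': array([[445.08994143,   0.        , 292.45218022],
       [  0.        , 445.08994143, 206.96974978],
       [  0.        ,   0.        ,   1.        ]]), 'k1': -0.09792960226160612, 'xyz': array([0.32321716, 0.01627851, 1.1696659 ]), 'orientation': array([ 0.17824429, -0.02090166, -1.58737481])}
{'clock': 0.1, 'joint_positions': array([ 1.02951662,  0.59204143,  0.04831245,  1.60969956, -0.03334966,
        0.94270169, -0.03369399]), 'joint_velocities': array([ 4.13957611e-04, -3.46233933e-03,  3.66530359e-04, -3.44279471e-03,
       -8.14038627e-04,  2.11686431e-03,  9.52665320e-05]), 'joint_efforts': array([ 5.07574790e-03, -5.49997079e+01,  1.55270755e+00, -1.98826361e+01,
        9.56538686e-03,  3.84738742e-03,  2.50100049e-05]), 'ee_pos': array([ 0.31360373, -0.65286484,  0.24424321]), 'tool_rot': array([-3.13954972e+00,  7.97363889e-05,  4.47829960e-01]), 'contact_force': array([-0.50701415,  0.27784175, -0.38867521]), 'wrist_torque': array([ 0.02414386,  0.0355929 , -0.0311293 ]), 'width': 0.08562963574301}
```

View pics/scene0.png

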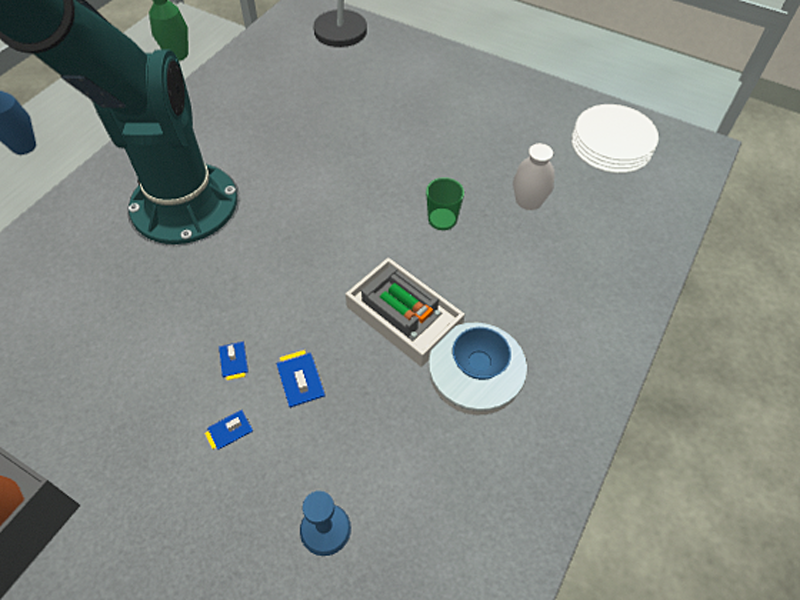

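View pics/top0.png

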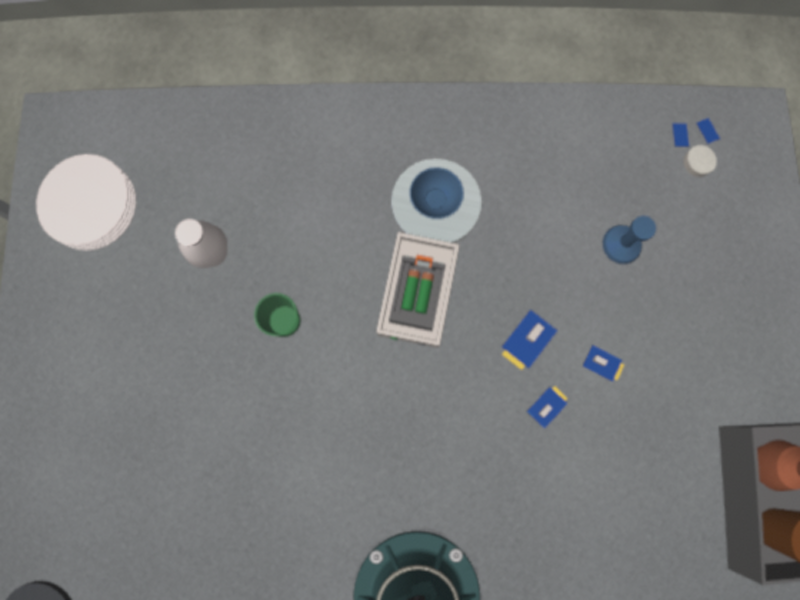

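The top view shows the large door at about (530,340) with its lip at (513,360), two smaller look-alikes beside it, and the box at (418,290) with its front towards the robot and the platform beyond. I'll enlarge the door and the unit.

```bash
python3 - <<'E'
from h import *
def crop(n,u,v,w,h): # orig px
    f=cams.grab_frame(n)[v:v+h,u:u+w]; return cv2.resize(f,(400,300) if n else 0,interpolation=cv2.INTER_CUBIC)
a=crop('top',340,208,60,45); b=crop('top',255,155,80,60); c=crop('scene',185,238,60,45); d=crop('scene',235,175,100,75)
cv2.imwrite('pics/c1.png',np.vstack([np.hstack([a,b]),np.hstack([c,d])]))
E
```

```text
(no output)
```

View pics/c1.png

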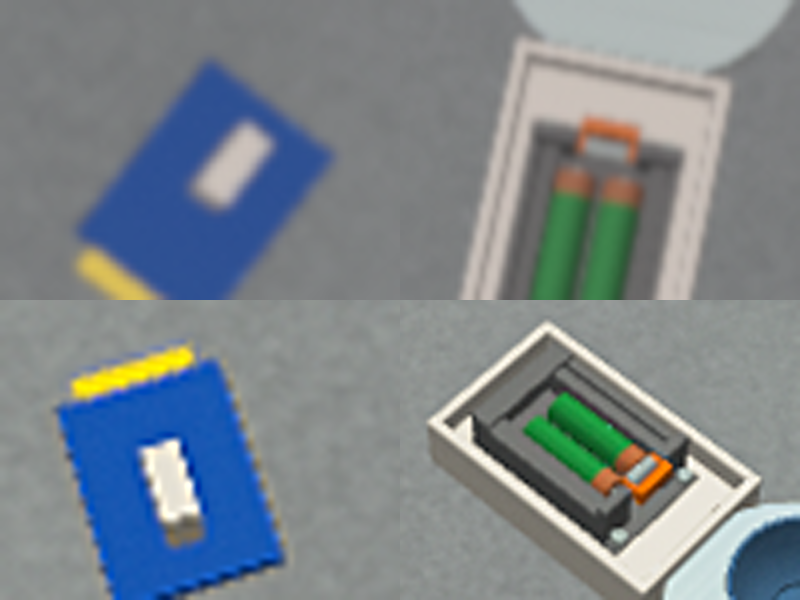

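```bash
python3 - <<'E'
from h import *
s,t=cam('scene'),cam('top')
f=lambda m,L,z:np.array([atz(m,*p,z)[:2] for p in L])
np.set_printoptions(precision=4,suppress=True)
B=f(s,[(272,180.5),(242,206.25),(295,248),(325,220)],.046);print('box scene FL? FR RR RL',B,B.mean(0))
T=f(t,[(278.6,162.6),(321.4,171.4)],.046);print('box top rear',T)
C=f(s,[(185+u/6.667,238+(v-300)/6.667) for u,v in[(60,408),(215,360),(283,560)]],.006);print('cov s',C,(C[0]+C[2])/2)
D=f(t,[(340+u/6.667,208+v/6.667) for u,v in[(78,235),(210,60),(333,155)]],.006);print('cov t',D,(D[0]+D[2])/2)
r=f(s,[(185+u/6.667,238+(v-300)/6.667) for u,v in[(140,448),(180,440),(198,510),(165,523)]],.028);print('rib s',r.mean(0),r)
E
```

```text
box scene FL? FR RR RL [[ 0.4673  0.064 ]
 [ 0.4428 -0.0486]
 [ 0.6226 -0.0876]
 [ 0.6494  0.0229]] [ 0.5455 -0.0123]
box top rear [[ 0.6436  0.0237]
 [ 0.6186 -0.0877]]
cov s [[ 0.4007 -0.2122]
 [ 0.4397 -0.1652]
 [ 0.509  -0.2222]] [ 0.4549 -0.2172]
cov t [[ 0.4335 -0.1659]
 [ 0.5026 -0.2217]
 [ 0.4636 -0.2695]] [ 0.4485 -0.2177]
rib s [ 0.4631 -0.224 ] [[ 0.4458 -0.2189]
 [ 0.4567 -0.2087]
 [ 0.4787 -0.229 ]
 [ 0.4713 -0.2394]]
```

```bash
cat >> h.py <<'E'
def snap(n,fn):
    m=cam(n); f=cams.grab_frame(n); cv2.imwrite(fn,cv2.resize(f,(800,600),interpolation=cv2.INTER_CUBIC)); np.save(fn[:-4]+'.npy',f); 
    import pickle; pickle.dump(m,open(fn[:-4]+'.pkl','wb')); return m
E
python3 - <<'E'
from h import *
pi=np.pi; yu=-.219; yc=-.684
for k in(0,pi):
    for p,y in(([.4608,-.2251,.13],yc+k),([.54,-.01,.12],yu+k)):
        q=ik(p,[pi,0,y]); print(k,q)
manip.movep([.4608,-.2251,.16],[pi,0,yc])
m=snap('wrist','pics/w1.png'); print(manip.get_state()['ee_pos'],manip.get_state()['clock'],m)
E
```

```text
0 [ 0.17086665  0.52194356  0.26286734  2.17859569 -0.28840935  0.47291711
 -1.59654082]
0 [-0.17356364  0.55285953  0.14735601  2.12117697 -0.16833502  0.47820603
 -1.68795617]
3.141592653589793 [ 0.67908413  0.53531851 -0.4186601   2.15653453  0.42428714  0.52793732
  0.82831206]
3.141592653589793 [ 0.3502572   0.60725033 -0.57176513  2.09815239  0.58304595  0.59537046
  0.7161191 ]
[ 0.4611609  -0.22631432  0.16030828] 2.0333 {'mtx': array([[360.87837961,   0.        , 282.43806324],
       [  0.        , 360.87837961, 210.28967522],
       [  0.        ,   0.        ,   1.        ]]), 'k1': -0.05059532391272277, 'xyz': array([ 0.51824271, -0.27235418,  0.28746898]), 'orientation': array([-2.92652537e-01, -9.60911969e-04, -2.25547105e+00])}
```

View pics/w1.png

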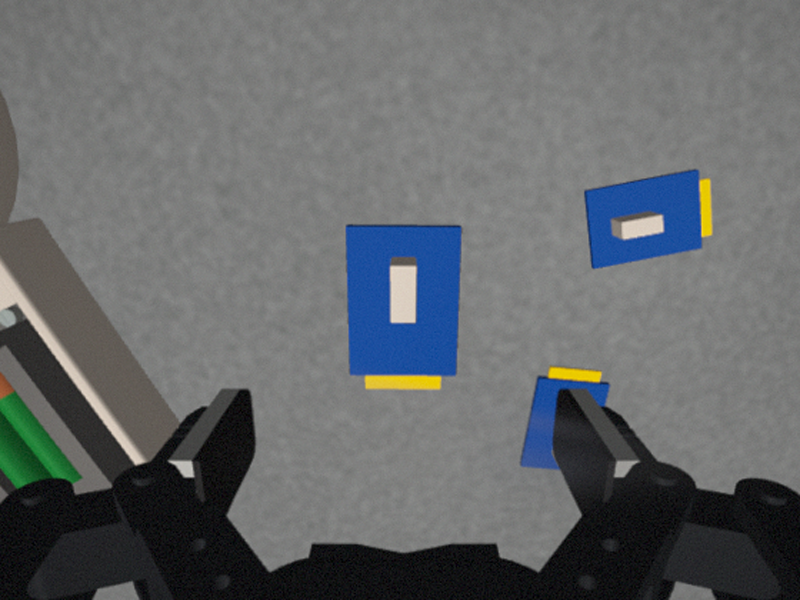

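```bash
python3 - <<'E'
from h import *; import pickle
m=pickle.load(open('pics/w1.pkl','rb')); S=1/1.42857
g=lambda L,z:np.array([atz(m,u*S,v*S,z)[:2] for u,v in L])
r=g([(390,265),(416,265),(416,323),(390,323)],.028);print('rib',r,r.mean(0))
c=g([(347,226),(461,226),(457,375),(350,375)],.006);print(c,c.mean(0)); d=(c[0]+c[1]-c[2]-c[3])/2; print('yaw',np.arctan2(d[1],d[0]),np.hypot(*d),np.linalg.norm(c[0]-c[1]),np.linalg.norm(c[2]-c[3]))
print(proj(m,[.4611,-.2263,.028])/S)
u=.3;
E
```

```text
rib [[ 0.47667745 -0.22977559]
 [ 0.46820498 -0.24014837]
 [ 0.44357155 -0.22032189]
 [ 0.45233503 -0.20959516]] [ 0.46019725 -0.22496025]
[[ 0.50487974 -0.22188911]
 [ 0.46541316 -0.27021721]
 [ 0.39611449 -0.2142597 ]
 [ 0.43654924 -0.16477832]] [ 0.45073916 -0.21778608]
yaw -0.6877396346065745 0.08905929245971644 0.06239563967199588 0.06390129495048001
[403.89216257 291.64505488]
```

The wrist view shows the rib at (403,294) with the lip at (403,382); this matches the door's size and agrees with the scene estimate. Before grasping I'll take one close look at the unit.

```bash
python3 - <<'E'
from h import *
pi=np.pi
manip.movep([.543,-.012,.20],[pi,0,-.219])
m=snap('wrist','pics/w2.png'); print(manip.get_state()['clock'])
E
```

```text
3.0083
```

View pics/w2.png

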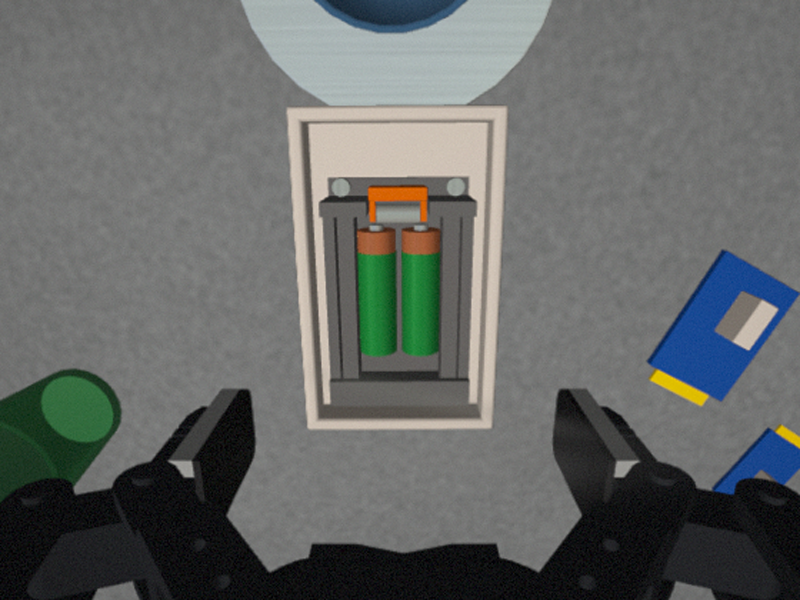

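```bash
python3 - <<'E'
from h import *; import pickle
np.set_printoptions(precision=4,suppress=True)
m=pickle.load(open('pics/w2.pkl','rb')); S=1/1.42857
g=lambda L,z:np.array([atz(m,u*S,v*S,z)[:2] for u,v in L])
c=g([(288,107),(507,107),(493,429),(309,429)],.046); o=c.mean(0); d=(c[0]+c[1]-c[2]-c[3])/2; e=(c[0]+c[3]-c[1]-c[2])/2
yw=np.arctan2(d[1],d[0]); print(c,o,'yaw',yw,np.arctan2(-e[0],e[1]),np.hypot(*d),np.hypot(*e))
Q=np.array([[np.cos(yw),-np.sin(yw)],[np.sin(yw),np.cos(yw)]])
for n,L,z in(('overhang',[(331,379),(468,379)],.061),('roller',[(374,212),(421,212)],.066),('rails in',[(358,300),(440,300)],.052),('rear',[(325,215),(470,215)],.066),('cheeks',[(336,300),(461,300)],.056)):
    print(n,(g(L,z)-o)@Q)
E
```

```text
[[ 0.6457  0.0233]
 [ 0.6209 -0.0868]
 [ 0.4376 -0.0475]
 [ 0.4628  0.0636]] [ 0.5417 -0.0118] yaw -0.2137413944392631 -0.22268518667156273 0.187378738472466 0.11338164395483287
overhang [[-0.0521  0.0392]
 [-0.0528 -0.0384]]
roller [[ 0.0422  0.0122]
 [ 0.042  -0.0114]]
rails in [[-0.0082  0.0231]
 [-0.0086 -0.0226]]
rear [[ 0.0409  0.037 ]
 [ 0.0403 -0.0362]]
cheeks [[-0.0069  0.0348]
 [-0.0075 -0.0338]]
```

The unit is clear. Box corners are at (288,107), (507,107), (493,429) and (309,429). The overhang edge at row 379 and the roller at row 212 put the cassette about 5 mm forward (−x). Next is the grasp.

```bash
cat >> h.py <<'E'
pi=np.pi; YU=-.218; OU=np.array([.542,-.0119]); YOFF=.0002
def st(t=''):
    s=manip.get_state(); print(t,'t',round(s['clock'],2),'p',np.round(s['ee_pos'],4),'r',np.round(s['tool_rot'],3),'F',np.round(s['contact_force'],1),'M',np.round(s['wrist_torque'],2),'w',round(s['width'],4)); return s
def tool(xl,zb,th,h,y=YOFF):
    """TCP pose for lip-tip bottom edge at unit (xl,y,zb), door tilted th"""
    v=R.from_euler('y',-th).apply([.067,0,h])+[xl,y,zb]
    p=R.from_euler('z',YU).apply(v)+[*OU,0]; return p,[pi,-th,YU]
E
python3 - <<'E'
from h import *
x,y=.4603,-.2250
manip.movep([x,y,.09],[pi,0,-.686])
print(manip.move_linear([x,y,.0225],.08,threshold=4)); st()
manip.grab(50); s=st(); np.save('h.npy',s['ee_pos'][2])
h=s['ee_pos'][2]
manip.move_linear([x,y,.12],.12); st()
p,r=tool(-.046,.085,.25,h); manip.movep(p+[0,0,.03],r); st(); manip.move_linear(p,.1,rot=r); manip.sleep(.3);st()
snap('wrist','pics/w3.png'); f=cams.grab_frame('scene')[145:265,215:375]
cv2.imwrite('pics/s3.png',np.vstack([cv2.resize(f,(640,480),interpolation=cv2.INTER_CUBIC)]))
E
```

```text
False
 t 4.99 p [ 0.4605 -0.2251  0.0228] r [-3.141e+00 -1.000e-03 -6.860e-01] F [-0.4  0.3 -0.4] M [ 0.01 -0.06 -0.03] w 0.0854
 t 5.64 p [ 0.4605 -0.2251  0.0228] r [-3.141 -0.    -0.686] F [0.  0.  4.2] M [ 0.05  0.02 -0.03] w 0.0128
 t 6.6 p [ 0.4599 -0.2247  0.1195] r [ 3.141e+00  1.000e-03 -6.860e-01] F [ 0.1 -0.  -0.9] M [-0.03 -0.06  0.03] w 0.0127
 t 7.53 p [ 0.5543 -0.0162  0.1532] r [ 3.14  -0.249 -0.22 ] F [ 0.9 -0.4 -0.2] M [ 0.03  0.34 -0.05] w 0.0129
 t 8.28 p [ 0.5553 -0.0146  0.1242] r [-3.141 -0.251 -0.218] F [ 0.8  0.  -1.2] M [ 0.04  0.29 -0.01] w 0.0125
```

View pics/s3.png

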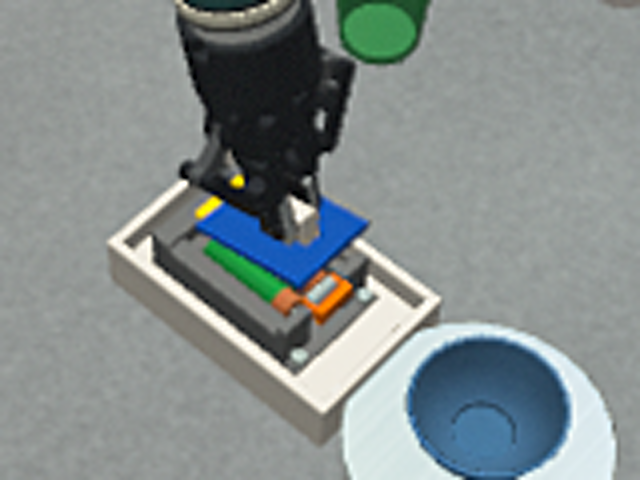

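View pics/w3.png

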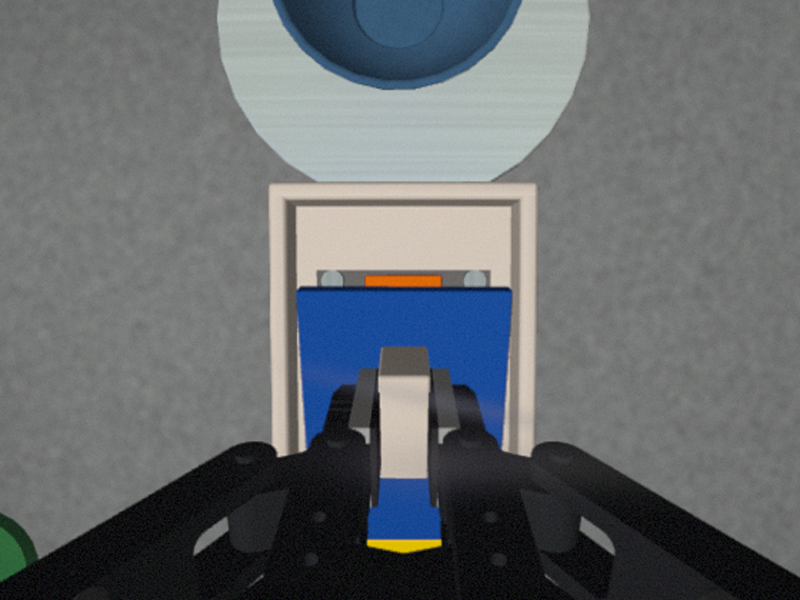

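Both views agree: the door is held straight and tilted, and it is centred on the box to about 0.5 mm (door centre column 405.5, box 403.5). Now I lower it and feel for the slot.

```bash
cat >> h.py <<'E'
def where(h):
    """lip-tip bottom in unit frame, assuming rigid grasp"""
    s=manip.get_state(); q=R.from_euler('xyz',s['tool_rot'])*R.from_euler('x',pi)
    w=s['ee_pos']-q.apply([.067,0,h]); u=R.from_euler('z',-YU).apply(w-[*OU,0]); F=R.from_euler('z',-YU).apply(s['contact_force']); 
    print('t %.2f'%s['clock'],'lip',np.round(u*1e3,2),'tilt',round(-s['tool_rot'][1],3),'Fu',np.round(F,1),'M',np.round(s['wrist_torque'],2)); return u,F
E
python3 - <<'E'
from h import *
h=float(np.load('h.npy')); Y=.0006
where(h)
p,r=tool(-.046,.062,.25,h,Y); print(manip.move_linear(p,.08,rot=r,threshold=3)); where(h)
p,r=tool(-.046,.050,.25,h,Y); c=manip.move_linear(p,.03,rot=r,threshold=3); print(c); manip.sleep(.2); u,F=where(h)
if not c:
    p,r=tool(-.072,.050,.25,h,Y); print(manip.move_linear(p,.015,rot=r,threshold=3)); where(h); manip.sleep(.2); where(h)
E
```

```text
t 8.38 lip [-45.77   0.37  85.35] tilt 0.251 Fu [ 0.  -0.2 -0.3] M [ 0.03  0.27 -0.  ]
False
t 8.82 lip [-46.32   0.5   61.59] tilt 0.249 Fu [-0.8 -0.3 -0.6] M [0.04 0.23 0.01]Traceback (most recent call last):
  File "<stdin>", line 5, in <module>
rig.IKError: the arm cannot follow that straight line within its joint ranges
```

```bash
python3 - <<'E'
from h import *
h=float(np.load('h.npy')); Y=.0006
np.set_printoptions(precision=3,suppress=True)
print(manip.get_state()['joint_positions'])
for xl,zb,th in((-.046,.062,.25),(-.046,.05,.25),(-.06,.05,.25),(-.046,.0515,.2),(-.06,.0515,.2),(-.06,.0515,.16),(-.06,.052,0)):
    p,r=tool(xl,zb,th,h,Y); q=ik(p,r); print(xl,zb,th,q); 
    q=ik(p,[pi,th,YU+pi]) ; print('   half',q)
E
```

```text
[-0.23   0.565  0.179  2.257 -0.224  0.092 -1.658]
-0.046 0.062 0.25 [-0.23   0.564  0.179  2.256 -0.224  0.092 -1.658]
   half [ 0.118  0.567 -0.286  2.242  1.133  0.256  0.154]
-0.046 0.05 0.25 [-0.265  0.593  0.227  2.262 -0.716  0.078 -1.171]
   half [ 0.067  0.584 -0.219  2.249  1.195  0.213  0.088]
-0.06 0.05 0.25 [-0.392  0.61   0.39   2.296 -1.371  0.147 -0.531]
   half [ 0.005  0.571 -0.147  2.28   1.235  0.168  0.032]
-0.046 0.0515 0.2 [-0.205  0.593  0.16   2.226 -0.222  0.141 -1.652]
   half [ 0.247  0.62  -0.45   2.206  1.107  0.358  0.201]
-0.06 0.0515 0.2 [-0.213  0.584  0.158  2.255 -0.226  0.12  -1.656]
   half [ 0.213  0.605 -0.413  2.237  1.128  0.327  0.164]
-0.06 0.0515 0.16 [-0.202  0.593  0.154  2.228 -0.223  0.178 -1.652]
   half [ 0.328  0.644 -0.564  2.205  1.089  0.431  0.219]
-0.06 0.052 0 [-0.159  0.637  0.138  2.119 -0.213  0.398 -1.64 ]
   half [ 0.607  0.855 -0.984  2.086  1.045  0.814  0.312]
```

A tilt of 0.25 runs into a wrist limit, but 0.20 stays on the same arm branch.

```bash
python3 - <<'E'
from h import *
h=float(np.load('h.npy')); Y=.0006; th=.2
p,r=tool(-.046,.063,th,h,Y); print(manip.move_linear(p,.05,rot=r)); where(h)
p,r=tool(-.046,.0508,th,h,Y); c=manip.move_linear(p,.03,rot=r,threshold=3); print(c); manip.sleep(.2); u,F=where(h)
if not c:
    p,r=tool(-.072,.0508,th,h,Y); print(manip.move_linear(p,.015,rot=r,threshold=3)); where(h); manip.sleep(.2); where(h)
E
```

```text
False
t 9.07 lip [-44.3    0.74  63.44] tilt 0.203 Fu [ 0.2 -0.4 -1.5] M [ 0.06  0.27 -0.02]
False
t 9.82 lip [-45.93   0.57  50.88] tilt 0.2 Fu [ 0.   0.2 -0. ] M [ 0.08  0.26 -0.01]
True
t 10.93 lip [-61.02   0.66  50.85] tilt 0.204 Fu [ 1.8  0.8 -0.4] M [-0.07 -0.05  0.02]
t 11.12 lip [-61.03   0.67  50.62] tilt 0.204 Fu [ 1.1 -0.3  0.6] M [-0.03 -0.1   0.08]
```

It stopped at lip x = −61.0, where the image predicts the slot end (−60.5). I'll press once more to confirm, then lower the rear by turning about the lip.

```bash
python3 - <<'E'
from h import *
h=float(np.load('h.npy')); Y=.0006; th=.2
p,r=tool(-.066,.0508,th,h,Y); print(manip.move_linear(p,.01,rot=r,threshold=4)); u,F=where(h); 
# keep a light push, relax a little, lower tilt to ~.165
for t,zb in((.185,.0511),(.17,.0514),(.16,.0516),(.15,.0517)):
    p,r=tool(u[0]+.0004,zb,t,h,Y); c=manip.move_linear(p,.02,rot=r,threshold=4); print(t,c); where(h)
    if c: break
manip.sleep(.2); where(h); f=cams.grab_frame('scene')[145:265,215:375]
cv2.imwrite('pics/s4.png',cv2.resize(f,(640,480),interpolation=cv2.INTER_CUBIC))
E
```

```text
True
t 11.45 lip [-61.02   0.72  50.82] tilt 0.207 Fu [ 1.1 -0.1 -0.7] M [ 0.03  0.09 -0.01]
0.185 False
t 11.70 lip [-61.07   0.57  50.87] tilt 0.184 Fu [ 0.3  0.3 -0.3] M [-0.01 -0.06  0.02]
0.17 False
t 11.95 lip [-61.12   0.54  51.21] tilt 0.169 Fu [ 1.1  0.6 -0.1] M [ 0.04  0.08 -0.05]
0.16 False
t 12.20 lip [-61.15   0.56  51.48] tilt 0.159 Fu [-0.7  0.  -0.4] M [0.04 0.08 0.02]
0.15 False
t 12.45 lip [-61.14   0.52  51.59] tilt 0.149 Fu [ 0.4 -0.4 -1.5] M [0.01 0.17 0.02]
t 12.65 lip [-61.09   0.54  51.62] tilt 0.149 Fu [ 1.   0.4 -1.4] M [ 0.03  0.15 -0.01]
```

View pics/s4.png

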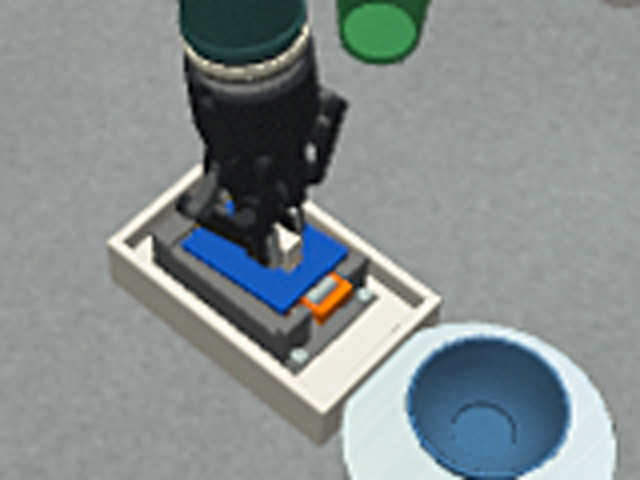

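The picture shows the lip under the overhang and the door's rear edge just ahead of the orange catch. I'll keep pivoting until the roller is felt.

```bash
python3 - <<'E'
from h import *
h=float(np.load('h.npy')); Y=.0005
for t in(.14,.13,.12,.11,.10,.09):
    p,r=tool(-.0609,.0521-.007*t,t,h,Y); c=manip.move_linear(p,.015,rot=r,threshold=5); print(t,c); u,F=where(h)
    if c or F[2]>4: break
manip.sleep(.2); where(h)
E
```

```text
0.14 False
t 12.95 lip [-61.28   0.53  51.19] tilt 0.139 Fu [-1.2  0.8  1.5] M [ 0.11  0.31 -0.01]
0.13 False
t 13.20 lip [-61.25   0.55  51.22] tilt 0.129 Fu [-1.2  1.   2.2] M [ 0.16  0.43 -0.03]
0.12 False
t 13.45 lip [-61.3    0.52  51.13] tilt 0.119 Fu [-1.9  0.6  1. ] M [0.18 0.48 0.13]
0.11 False
t 13.70 lip [-61.29   0.53  51.14] tilt 0.109 Fu [-2.5  0.5  1.1] M [0.25 0.52 0.01]
0.1 False
t 13.95 lip [-61.31   0.51  51.19] tilt 0.099 Fu [-1.5  0.5 -0.4] M [0.29 0.57 0.01]
0.09 False
t 14.20 lip [-61.33   0.49  51.32] tilt 0.089 Fu [-1.9  1.2 -1.2] M [0.32 0.61 0.04]
t 14.40 lip [-61.33   0.48  51.35] tilt 0.089 Fu [-1.6  1.9 -2.3] M [0.32 0.65 0.06]
```

```bash
python3 - <<'E'
from h import *
h=float(np.load('h.npy')); where(h)
f=cams.grab_frame('scene')[175:225,245:311]; w=cams.grab_frame('wrist')
cv2.imwrite('pics/s5.png',np.hstack([cv2.resize(f,(400,300),interpolation=cv2.INTER_CUBIC),cv2.resize(w[60:,100:460],(400,400))[:300]]))
E
```

```text
t 14.40 lip [-61.33   0.48  51.35] tilt 0.089 Fu [-1.6  1.9 -2.3] M [0.32 0.65 0.06]
```

View pics/s5.png

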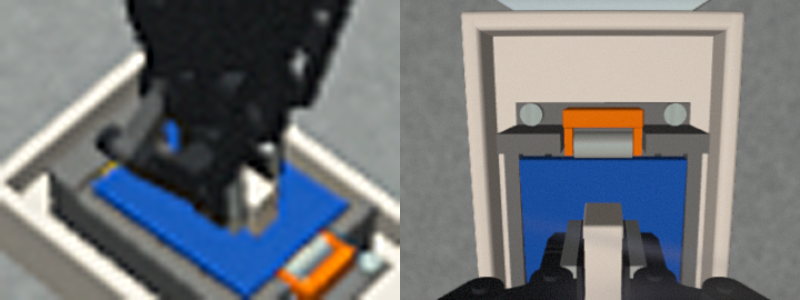

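The door lies between the cheeks, its rear edge just in front of the roller and clear of the rear wall. Forces are low, so I'll carry on down.

```bash
python3 - <<'E'
from h import *
h=float(np.load('h.npy')); Y=.0004
for t in(.078,.066,.054,.042,.03,.018,.006,0):
    p,r=tool(-.0609,.0519-.007*t,t,h,Y); c=manip.move_linear(p,.015,rot=r,threshold=6); print(t,c); u,F=where(h)
    if c or abs(F).max()>8 : break
manip.sleep(.2); where(h)
E
```

```text
0.078 False
t 14.75 lip [-61.32   0.48  51.28] tilt 0.077 Fu [-3.5  1.6  0.1] M [0.46 0.8  0.01]
0.066 False
t 15.00 lip [-61.3    0.45  51.36] tilt 0.065 Fu [-3.2  1.5 -0.3] M [0.48 0.92 0.06]
0.054 False
t 15.25 lip [-61.36   0.44  51.43] tilt 0.053 Fu [-4.2  1.6 -1.4] M [0.54 0.92 0.06]
0.042 False
t 15.50 lip [-61.39   0.43  51.46] tilt 0.041 Fu [-4.9  1.6 -1.6] M [0.53 0.93 0.04]
0.03 False
t 15.75 lip [-61.21   0.4   51.53] tilt 0.029 Fu [-3.6  2.3 -3. ] M [0.59 0.97 0.11]
0.018 False
t 16.00 lip [-60.94   0.37  51.56] tilt 0.017 Fu [-2.9  1.1 -4.4] M [0.48 0.9  0.03]
0.006 False
t 16.25 lip [-60.4    0.27  51.64] tilt 0.007 Fu [-2.1  1.1 -5.7] M [0.43 0.63 0.02]
0 False
t 16.50 lip [-60.54   0.29  52.03] tilt 0.001 Fu [-2.3  0.8 -3.2] M [0.34 0.64 0.04]
t 16.70 lip [-60.54   0.29  52.03] tilt 0.001 Fu [-3.   0.2 -2.7] M [0.24 0.61 0.03]
```

```bash
python3 - <<'E'
from h import *
h=float(np.load('h.npy'))
manip.release(); s=st()
manip.move_linear(s['ee_pos']+[0,0,.10],.1); st()
w=snap('wrist','pics/w6.png'); f=cams.grab_frame('scene')[170:245,235:335]; w=cams.grab_frame('wrist')
cv2.imwrite('pics/s6.png',np.hstack([cv2.resize(f,(400,300),interpolation=cv2.INTER_CUBIC),cv2.resize(w[60:330,100:460],(400,300))]))
E
```

```text
t 17.4 p [ 0.5481 -0.0129  0.0747] r [ 3.142 -0.    -0.218] F [ 0.3  0.8 -0.4] M [ 0.04 -0.   -0.04] w 0.0855
 t 18.55 p [ 0.5476 -0.0128  0.1741] r [ 3.141e+00  1.000e-03 -2.180e-01] F [ 0.2 -0.4 -0.5] M [-0.02 -0.    0.  ] w 0.0855
```

View pics/s6.png

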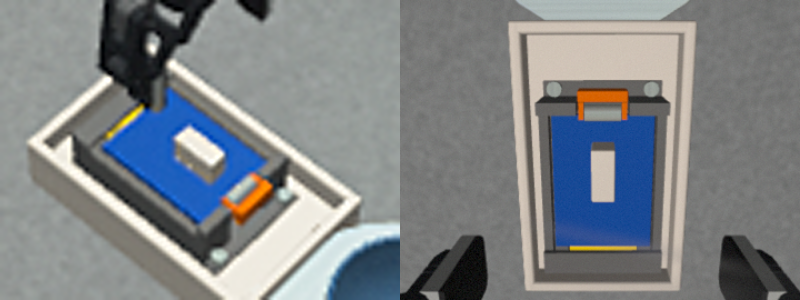

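The door appears flat, with the roller over its rear edge and the lip under the overhang. I'll check the height by projecting the closed-door model into the wrist picture.

```bash
python3 - <<'E'
from h import *; import pickle
m=pickle.load(open('pics/w6.pkl','rb'))
def U(p): return R.from_euler('z',YU).apply(np.array(p)/1e3)+[*OU,0]
f=cv2.resize(np.load('pics/w6.npy')[60:330,100:460],(800,600),interpolation=cv2.INTER_CUBIC); s=800/360
def dr(th,col):
  x0=-61
  for P in([(-45,-32,6),(45,-32,6),(45,32,6),(-45,32,6)],[(-4,-7,28),(28,-7,28),(28,7,28),(-4,7,28)]):
    q=[((proj(m,U(R.from_euler('y',-th).apply(np.array(p)+[55,0,0])+[x0,0,52]))-[100,60]+.5)*s).astype(int) for p in P]
    cv2.polylines(f,[np.array(q)],True,col,1)
dr(0,(0,255,0)); dr(.16,(0,0,255))
cv2.imwrite('pics/o6.png',f[100:560,200:600])
E
```

```text
(no output)
```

View pics/o6.png

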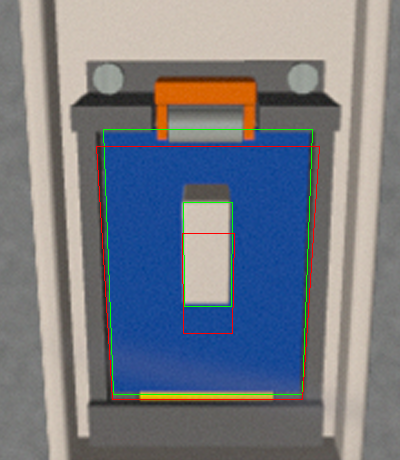

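The flat model (green) matches the door to about 1 px and the 0.16 rad model (red) clearly does not. The roller overlaps the rear edge. Handing in.

```bash
python3 - <<'E'
from h import *
st(); manip.job_done()
E
```

```text
t 18.7 p [ 0.5476 -0.0128  0.174 ] r [ 3.141e+00  1.000e-03 -2.180e-01] F [-0.1 -0.7 -0.7] M [-0.01  0.    0.04] w 0.0855
the job is handed in; nothing more can be done
```

The blue door is back on, snapped flat under the roller and released. I handed the job in at 18.7 s of the allowed 51 s; the interface gives no verdict.

- **How it went:** I gripped the large door by its rib and lowered the lip at the slot with the door tilted 0.20 rad. I pushed until the slot's end was felt at unit x ≈ −61 mm, which fits a cassette about 5.5 mm forward of nominal. I then pivoted the door down past the roller. Sampled wrist forces stayed below about 6 N per axis.
- **Last checks:** In the final wrist picture the door matches a flat, closed model to about 1 px and clearly not one tilted 0.16 rad. The roller covers its rear edge and the lip is under the overhang. The fingers are open about 10 cm above, and the bowl was not touched. I did not re-check the other glass and ceramic pieces, but the arm never went near them.
- **What did not go to plan:** My first choice of 0.25 rad tilt was refused because it exceeded a joint range, so I used 0.20 rad. The early scene and top camera estimates also disagreed by about 5 mm; a close wrist view settled it.

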